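# Slide the lacquer box home into the brass corner

### The arm

A 7-joint arm with a two-finger parallel gripper is mounted at the origin on the work surface. World frame = base frame: x ahead of the robot, y to its left, z up, the work surface at z = 0. Lengths are in m, angles in rad, forces in N, time in s.
With the tool pointing down it reaches from about 0.4 to 0.85 m from the base axis. Payload 10.4 kg.
Tool frame: the origin (TCP) lies at the very end of the fingers, on their centre line; the grasp point (between the pads) lies 19 mm behind it; z points along the fingers, y is the line along which they close (so a half turn about z gives the same grasp; the last joint's range is limited). The gripper opens to 87 mm and grips with 3 to 60 N. Pads are 19 mm wide; open, the fingers measure 117 mm over their backs; the gripper's body (75 mm by 190 mm) begins 51 mm behind the grasp point.
Start: joints at [1.132, 0.332, -0.065, 1.46, 0.022, 1.35, -0.088], TCP at [0.252, -0.572, 0.223] pointing down, gripper open.
Joint ranges: [-2.6, 2.6], [-0.5, 2.12], [-1.47, 1.34], [0.16, 2.42], [-1.27, 4.41], [0.06, 2.06], [-2.6, 2.6]. Speed limits (rad/s): [2.22, 2.22, 2.79, 2.79, 3.14, 3.14, 3.14].

### API

Orientations are given as a unit quaternion [x, y, z, w].
In Python, from bench import r gives the robot as it stands.
- The arm moves only by the shell command python3 -m crank 'ROWS' [FORCE]. ROWS is JSON, a list that holds one entry, the list of rows, each a list of 5 numbers: the shift along the tool's x, y, z in mm, then the turn about the tool's z in degrees, then the opening, from -1 (shut) to 1 (fully open). A call has 1 to 20 rows; each row is the pose to reach, as a shift and turn from the pose commanded when the call began, along the tool's axes at that moment; what a row does not reach only later rows make up. A row lasts 1/10 s, in which the tool goes at most 50 mm and 8.59 degrees, less where a joint would pass 70% of its speed; a pose out of reach is approached as far as the arm can. A call with a gripper value outside its range is refused whole. The fingers move at their own pace and stop on an object; FORCE is the grip in N (left out, the last holds). Time passes only in rows, so rows that repeat a pose let the fingers close. It gives the time, the measured TCP pose, the force, the opening and the grip force at its end, in the units of the state.
- r.read_state(): the state, without advancing time (a new reading comes with each control period).
- r.camera(name): name is "side" or "top"; returns a dict with "image" (384x512x3 uint8, red, green, blue), "vfov" (degrees; the focal length in pixels is half the picture's height over the tangent of half this angle, whatever the lens; pixels are square), "cx", "cy" (the principal point, pixels), "k1" (the pictures are not rectified: a ray, as slopes to the right and down, at radius r is drawn at 1 + k1 r^2 times it, then the intrinsics apply), "eye" and "attitude" of the camera in the world. Camera axes: x right, y down, z forward; pixel columns grow to the right and rows downward; lengths in m; the calibration is good to about 2 mm. A picture is of the moment at which its call begins. There is no depth.
- r.close_job(): hands the job in; it is judged then, once.
The state is a dict: "time": time; "joint_positions": joint angles; "joint_vel": joint speeds; "joint_torque": joint torques, N m; "ee_pos": TCP position; "eef_rot": TCP orientation; "ft_force": force on the tool from outside, world axes, zero at the start; "torque": the same for the moment, N m; "width": finger opening in m; "grip_force": force on a finger pad.
Only numpy, scipy, OpenCV 4.12 (cv2) and the standard library are available. Lean on these libraries where they do the work, as an engineer would, in place of code of your own. Each camera call takes 0.05 s, during which the arm holds its last target. There are 200 camera calls.

### The job

Push the black lacquer box along the cabinet top into the inside corner of the low brass guard, until its long back side lies flat against the guard's longer arm and its short end against the shorter arm. Only push it with the fingers, without picking it up or tipping it, and leave everything else standing where it is.

Things in the scene. Friction and masses are not known exactly. Their poses are not given: they have to be found in the camera images.
- lacquer_box: Closed black lacquer trinket box, red band and gold-and-red disc on the lid, loose, 95 mm (its x) by 120 mm (its y), 55 mm high, about 0.4 to 0.8 kg. Origin: centre of the underside; z up. It starts turned up to 0.5 rad from the guard's axes, and stands in the guard's -x, -y quarter. Pushed low it slides flat, at about 2 to 6 N in the open.
- guard: Fixed L-shaped brass corner guard, strips 30 mm high, 14 mm thick. Origin: the inner corner, on the top. Longer arm: inner face is its plane x = 0, from the corner 170 mm along -y; shorter arm: inner face is its plane y = 0, from the corner 120 mm along -x. A box fully home has its centre at x -47.5, y -60 mm in this frame, axes parallel.
- tankard: Pewter tankard, bystander, loose, 92 mm across the foot, handle towards its +y reaching 73 mm from its axis, 115 mm high. Origin: centre of the underside.
- piggy_bank: Copper piggy bank, bystander, loose, about 130 mm long along its x by 76 mm, 105 mm high. Origin: on the surface under its middle.
- tea_caddy: Jade-green round tea caddy, bystander, loose, 72 mm across, 110 mm high. Origin: centre of the underside.
- abacus: Rosewood abacus lying flat, bystander, loose, 210 mm (its x) by 112 mm, 24 mm high. Origin: centre of the underside.
- tile_a: Mahjong tile lying flat, red dot, bystander, loose, 40 x 30 x 22 mm high. Origin: centre of the underside.
- tile_b: Mahjong tile lying flat, blue dot, bystander, loose, 40 x 30 x 22 mm high. Origin: centre of the underside.
Mind the look-alikes: they are no part of the job. Leave any purple or white look-alike of the lacquer_box alone.

How it is judged:
By the outcome, as a careful person would: the job done as asked, in the order asked, and still so for the second after the job is handed in, with the robot touching nothing.
It also fails if it takes over 64 s, if anything falls off the work surface, if the arm or the gripper's body presses on something with over 40 N, if the wrist force passes 120 N, or if a joint passes its speed limit or range.

## Working session

There is one attempt and no reset: what is moved stays moved. The work goes in short steps, Python scripts to look and compute and a shell command to move; the robot and the scene stay as the last step left them, time stands still between calls to the robot, and variables do not carry over. Pictures are saved under pics/ and viewed, at most 10 in all, crops included, and the job is handed in when it is done.

```bash
mkdir -p pics; python3 - <<'E'
from bench import r
import cv2
s=r.read_state();print({k:s[k] for k in("time","ee_pos","eef_rot","ft_force","width")})
for n in("top","side"):
    c=r.camera(n);cv2.imwrite(f"pics/{n}0.png",c["image"][:,:,::-1]);print({k:v for k,v in c.items() if k!="image"})
E
```

```text
{'time': 0.0, 'ee_pos': array([ 0.25227431, -0.57139093,  0.22172831]), 'eef_rot': array([ 9.78463117e-01,  2.06420427e-01, -2.03950864e-04, -7.02534309e-04]), 'ft_force': array([ 0.83368759, -0.61191944,  0.01426909]), 'width': 0.08690650018637845}
{'vfov': 51.475095818644924, 'cx': 254.89745359625192, 'cy': 193.7236574023764, 'k1': -0.03080241388533083, 'eye': array([ 0.45828361, -0.05349239,  1.3841364 ]), 'attitude': array([-0.70084707,  0.7125094 , -0.02325176,  0.02455817])}
{'vfov': 45.7404342440435, 'cx': 248.62866648328105, 'cy': 199.56797443711636, 'k1': -0.08749072024859438, 'eye': array([0.09862076, 0.53624261, 0.99111542]), 'attitude': array([-0.32116277,  0.89105398, -0.30461316,  0.10043959])}
```

View pics/top0.png

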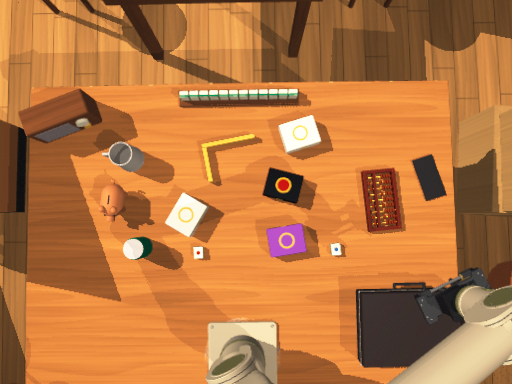

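View pics/side0.png

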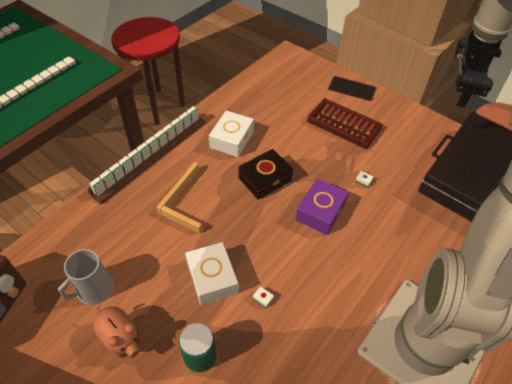

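```bash
cat > h.py <<'E'
import numpy as np,cv2
from bench import r
from scipy.spatial.transform import Rotation as R
def proj(c,P):
    p=(np.asarray(P,float)-c["eye"])@R.from_quat(c["attitude"]).as_matrix()
    s=p[...,:2]/p[...,2:]
    s=s*(1+c["k1"]*(s**2).sum(-1,keepdims=True))
    return s*(192/np.tan(np.radians(c["vfov"]/2)))+[c["cx"],c["cy"]]
def ortho(c,z,x0,x1,y0,y1,mm=1.):
    # rows: x decreasing downwards; cols: y decreasing to the right
    X,Y=np.meshgrid(np.arange(x1,x0,-mm/1e3),np.arange(y1,y0,-mm/1e3),indexing="ij")
    uv=proj(c,np.stack([X,Y,0*X+z],-1)).astype(np.float32)
    return cv2.remap(c["image"],uv[...,0],uv[...,1],cv2.INTER_CUBIC)[:,:,::-1].copy()
def rect(cx,cy,th,w,l):
    q=np.array([[1,1],[1,-1],[-1,-1],[-1,1]])*[w/2,l/2]
    return q@np.array([[np.cos(th),np.sin(th)],[-np.sin(th),np.cos(th)]])+[cx,cy]
E
python3 - <<'E'
from h import *
b=(0.4,0.75,-0.22,0.16)
ims=[]
for n in("top","side"):
    c=r.camera(n)
    for z in (0.055,0.03):
        im=ortho(c,z,*b)
        for k in range(0,380,50): cv2.line(im,(k+10,0),(k+10,4),(255,255,255),1)
        ims.append(im)
a=np.vstack([np.hstack(ims[:2]),np.hstack(ims[2:])]);print(a.shape)
cv2.imwrite("pics/o0.png",cv2.resize(a,(800,int(a.shape[0]*800/a.shape[1])))[:600] if a.shape[0]*800/a.shape[1]<=600 else cv2.resize(a,(650,600)))
E
```

```text
(700, 760, 3)
```

```bash
ls -la pics
```

```text
total 1028
drwxr-xr-x 2 agent agent   4096 Dec  3 19:39 .
drwxr-xr-x 3 agent agent   4096 Dec  3 19:39 ..
-rw-r--r-- 1 agent agent 435460 Dec  3 19:39 o0.png
-rw-r--r-- 1 agent agent 326728 Dec  3 19:39 side0.png
-rw-r--r-- 1 agent agent 277548 Dec  3 19:39 top0.png
```

View pics/o0.png

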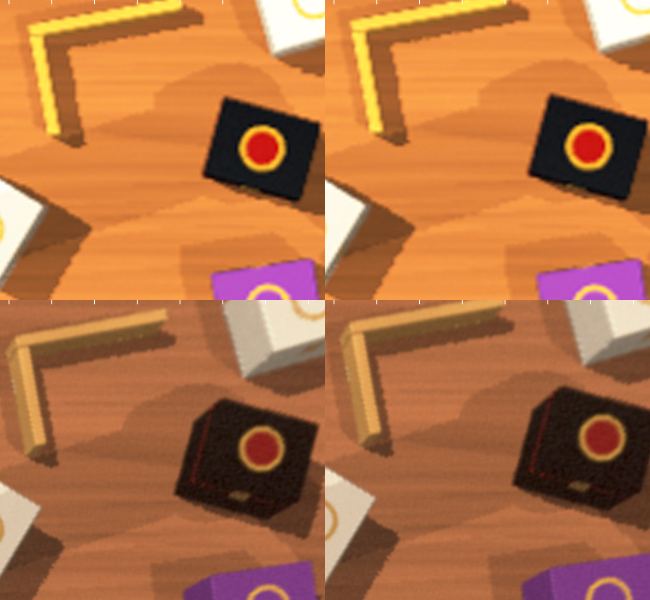

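```bash
cat >> h.py <<'E'
from scipy.optimize import minimize
def sil(c,parts,h,S=4):
    m=np.zeros((384*S,512*S),np.uint8)
    for q in parts:
        P=np.concatenate([np.c_[q,0*q[:,0]],np.c_[q,0*q[:,0]+h]])
        uv=cv2.convexHull(((proj(c,P)+.5)*S).astype(np.float32))
        cv2.fillConvexPoly(m,np.round(uv*16).astype(np.int32),255,shift=4)
    return cv2.resize(m,(512,384),interpolation=cv2.INTER_AREA)/255.
def tf(q,p):
    c,s=np.cos(p[2]),np.sin(p[2]); return q@np.array([[c,s],[-s,c]])+p[:2]
boxp=lambda p:[tf(np.array([[1,1],[1,-1],[-1,-1],[-1,1]])*[.0475,.06],p)]
t=.014
guardp=lambda p:[tf(np.array(q),p) for q in([[0,t],[t,t],[t,-.17],[0,-.17]],[[t,0],[t,t],[-.12,t],[-.12,0]])]
def mask(c,kind,roi):
    im=c["image"].astype(int);R_,G,B=im[...,0],im[...,1],im[...,2]
    hsv=cv2.cvtColor(c["image"],cv2.COLOR_RGB2HSV).astype(int)
    if kind=="box": m=(R_<70)
    else: m=(hsv[...,0]>=18)&(hsv[...,0]<35)&(hsv[...,1]>100)&(R_>100)
    z=np.zeros(m.shape,bool);u0,v0,u1,v1=roi;z[v0:v1,u0:u1]=m[v0:v1,u0:u1]
    z=z.astype(np.uint8)
    cs,_=cv2.findContours(z,cv2.RETR_EXTERNAL,cv2.CHAIN_APPROX_NONE)
    o=np.zeros_like(z);cv2.drawContours(o,[max(cs,key=cv2.contourArea)],-1,1,-1);return o
def fit(c,kind,p0,rad=45):
    f,h=(boxp,.055) if kind=="box" else (guardp,.03)
    pr=np.concatenate([proj(c,np.c_[q,0*q[:,0]]) for q in f(p0)])
    u0,v0=np.maximum(pr.min(0)-30,0).astype(int);u1,v1=(pr.max(0)+30).astype(int)
    m=mask(c,kind,(u0,v0,u1,v1))
    cost=lambda p:np.abs(sil(c,f(p),h)-m).sum()
    p0=np.array(p0)
    best=None
    for k in range(2):
        sx=np.vstack([p0]+[p0+d for d in np.diag([.012,.012,.1])])
        b=minimize(cost,p0,method="Nelder-Mead",options=dict(initial_simplex=sx,xatol=1e-5,fatol=.05,maxiter=400));p0=b.x
    return b.x,b.fun,m.sum()
def rel(g,b):
    d=tf((b[:2]-g[:2])[None],[0,0,-g[2]])[0]*1000
    return np.round(d,1),round(b[2]-g[2],3)
E
python3 - <<'E'
from h import *
for n in("top","side"):
    c=r.camera(n)
    g=fit(c,"guard",[.715,.11,.13]);b=fit(c,"box",[.575,-.146,-.26])
    print(n,g,b,rel(g[0],b[0]))
E
```

```text
top (array([0.71660273, 0.11664682, 0.18214365]), np.float64(96.3686274509804), np.uint64(402)) (array([ 0.57705714, -0.14633337, -0.26717919]), np.float64(91.27058823529413), np.uint64(972)) (array([-184.9, -233.4]), np.float64(-0.449))
side (array([ 1.40101643, -1.0444627 ,  0.62043139]), np.float64(1.0), np.uint64(1)) (array([ 0.57608032, -0.14676147, -0.26081251]), np.float64(130.47450980392156), np.uint64(1694)) (array([-149.3, 1210. ]), np.float64(-0.881))
```

```bash
python3 - <<'E'
from h import *
c=r.camera("side");im=c["image"]
for u,v in((180,185),(185,178),(180,214),(190,222),(150,160),(215,215),(190,200)): print(u,v,im[v,u],cv2.cvtColor(im[v:v+1,u:u+1],cv2.COLOR_RGB2HSV)[0,0])
import h
def mk(c,kind,roi,lo=15.5):
    hs=cv2.cvtColor((c["image"]/255).astype(np.float32),cv2.COLOR_RGB2HSV)[...,0]/2
    m=(hs>lo)&(hs<35)&(c["image"][...,0]>70);u0,v0,u1,v1=roi
    z=np.zeros(m.shape,np.uint8);z[v0:v1,u0:u1]=m[v0:v1,u0:u1]
    n,l,st,_=cv2.connectedComponentsWithStats(z);return (l==1+st[1:,4].argmax()).astype(np.uint8)
h.mask=mk
for n in("top","side"):
  c=r.camera(n)
  for lo in (13.5,14.5,15.5,17):
    h.mask=lambda c,k,roi:mk(c,k,roi,lo)
    g=fit(c,"guard",[.7166,.1166,.18]);print(n,lo,g)
E
```

```text
180 185 [149 103  54] [ 15 163 149]
185 178 [193 136  73] [ 16 159 193]
180 214 [219 157  86] [ 16 155 219]
190 222 [226 161  85] [ 16 159 226]
150 160 [64 37 26] [  9 151  64]
215 215 [149  90  57] [ 11 157 149]
190 200 [190 115  70] [ 11 161 190]
top 13.5 (array([0.71606552, 0.1151723 , 0.17602132]), np.float64(4469.341176470588), np.uint64(4949))
top 14.5 (array([0.71606713, 0.11611102, 0.1801677 ]), np.float64(50.22352941176471), np.uint64(506))
top 15.5 (array([0.7165362 , 0.11574751, 0.17481406]), np.float64(53.78823529411764), np.uint64(465))
top 17 (array([0.71646313, 0.11666407, 0.1808286 ]), np.float64(70.25098039215686), np.uint64(432))
side 13.5 (array([0.71539834, 0.11479363, 0.1746022 ]), np.float64(82.49019607843138), np.uint64(967))
side 14.5 (array([0.71444532, 0.11537755, 0.18298046]), np.float64(131.65098039215687), np.uint64(905))
side 15.5 (array([0.7155054 , 0.11436513, 0.18493247]), np.float64(367.59215686274507), np.uint64(665))
side 17 (array([0.93424229, 0.03156035, 1.06050646]), np.float64(643.1921568627452), np.uint64(252))
```

```bash
python3 -m crank '[[[50,-22,0,-6,0],[100,-44,0,-13,0],[150,-66,0,-19,0],[200,-88,0,-26,0],[250,-110,0,-32,0],[300,-132,0,-39,0],[350,-154,0,-45,0],[403,-176,0,-51,0],[403,-176,0,-51,0],[403,-176,0,-51,0],[403,-176,0,-51,0],[403,-176,0,-51,0],[403,-176,0,-51,0]]]'
```

```text
time: 1.75
ee_pos: [0.5492, -0.2495, 0.2226]
eef_rot: [0.795, 0.607, -0.0, 0.0]
ft_force: [-0.3, -1.1, 0.7]
width: 0.0436
grip_force: 0.0
```

```bash
python3 -m crank '[[[0,0,45,0,0],[0,0,90,0,0],[0,0,135,0,0],[0,0,175,0,0],[0,0,195,0,0],[0,0,205,0,0],[0,0,210,0,0],[0,0,210,0,0],[0,0,210,0,0]]]'; python3 - <<'E'
from h import *
c=r.camera("side");cv2.imwrite("pics/s1.png",cv2.resize(c["image"][80:260,150:420,::-1],None,fx=2.5,fy=2.5))
E
```

```text
time: 2.65
ee_pos: [0.5509, -0.2485, 0.014]
eef_rot: [0.794, 0.607, 0.0, 0.001]
ft_force: [-0.5, -0.5, -0.5]
width: 0.0434
grip_force: 0.0
```

View pics/s1.png

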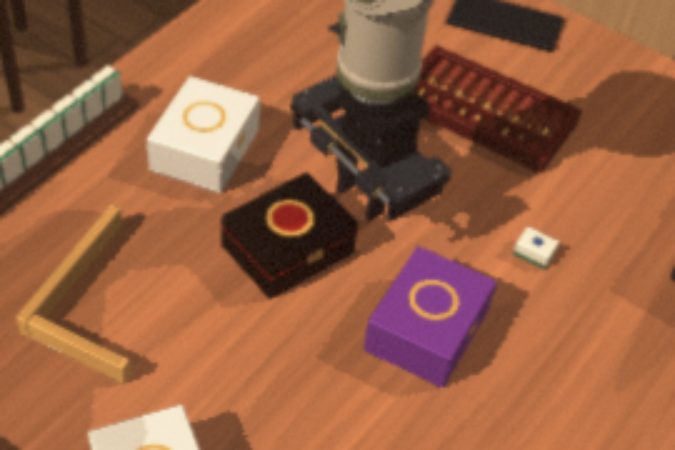

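```bash
python3 -m crank '[[[12,0,0,0,0],[24,0,0,0,0],[32,0,0,0,0],[36,0,0,0,0],[44,1.5,0,-1.3,0],[51,2.5,0,-2.5,0],[59,4,0,-3.8,0],[66,5,0,-5,0],[74,5.5,0,-6.3,0],[82,6,0,-7.5,0],[89,6.5,0,-8.8,0],[97,7,0,-10,0],[105,7,0,-11.3,0],[112,7,0,-12.5,0],[120,6.8,0,-13.8,0],[127,6.4,0,-15,0],[127,6.4,0,-15,0]]]'; python3 - <<'E'
from h import *
s=r.read_state();q=s["eef_rot"];print("head",np.degrees(2*np.arctan2(q[1],q[0])))
G=np.array([.716,.1155,.178])
b=fit(r.camera("side"),"box",[.577,-.03,-.05]);print(b,rel(G,b[0]))
E
```

```text
time: 4.4
ee_pos: [0.59, -0.1258, 0.0128]
eef_rot: [0.707, 0.707, 0.0, 0.0]
ft_force: [-0.1, -0.4, 1.1]
width: 0.0437
grip_force: 0.0
head 89.94300654676556
(array([ 0.58943417, -0.05725511,  0.02626128]), np.float64(1003.6509803921568), np.uint64(2668)) (array([-155.2, -147.6]), np.float64(-0.152))
```

```bash
python3 -m crank '[[[8,1.5,0,-1.3,0],[15,2.5,0,-2.5,0],[23,4,0,-3.8,0],[30,5,0,-5,0],[38,5.5,0,-6.3,0],[46,6,0,-7.5,0],[53,6.5,0,-8.8,0],[61,7,0,-10.2,0],[61,7,0,-10.2,0],[61,7,0,-10.2,0],[40,7,0,-10.2,0],[20,7,0,-10.2,0],[20,7,-50,-10.2,0],[20,7,-100,-10.2,0],[20,7,-110,-10.2,0],[20,7,-110,-10.2,0]]]'; python3 - <<'E'
from h import *
s=r.read_state();q=s["eef_rot"];print("head",np.degrees(2*np.arctan2(q[1],q[0])))
G=np.array([.716,.1155,.178])
for n in("top","side"):
    c=r.camera(n);b=fit(c,"box",[.59,.005,.17]);print(n,b,rel(G,b[0]))
    cv2.imwrite(f"pics/{n}2.png",c["image"][:,:,::-1])
a=[cv2.imread("pics/top2.png")[80:300,120:420],cv2.imread("pics/side2.png")[80:300,120:420]]
cv2.imwrite("pics/c2.png",cv2.resize(np.hstack(a),(800,293)))
E
```

```text
time: 6.05
ee_pos: [0.5979, -0.1073, 0.125]
eef_rot: [0.643, 0.766, 0.001, 0.002]
ft_force: [-0.1, 0.1, -0.6]
width: 0.0438
grip_force: 0.0
head 99.99124934586084
top (array([0.58386371, 0.006485  , 0.19881722]), np.float64(92.15686274509804), np.uint64(968)) (array([-149.4,  -83.9]), np.float64(0.021))
side (array([0.58331488, 0.00533534, 0.22646204]), np.float64(166.89803921568625), np.uint64(1835)) (array([-150.1,  -84.9]), np.float64(0.048))
```

View pics/c2.png

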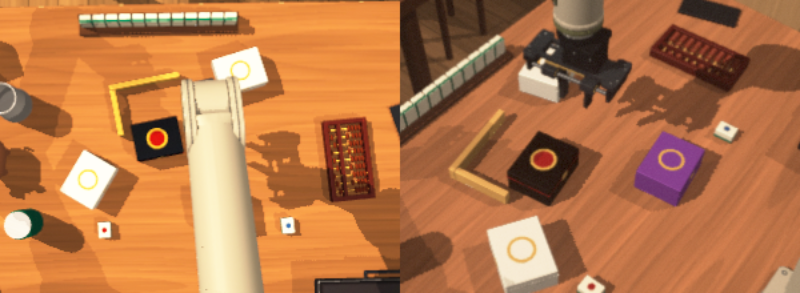

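```bash
python3 -m crank '[[[14,-10,0,8,0],[28,-19,0,16,0],[42,-29,0,24,0],[56,-38,0,32,0],[70,-48,0,40,0],[84,-57,0,48,0],[98,-67,0,56,0],[113,-77,0,64,0],[113,-77,0,72,0],[113,-77,0,80,0],[113,-77,0,88,0],[113,-77,0,89.8,0],[113,-77,0,89.8,0],[113,-77,0,89.8,0]]]' && python3 -m crank '[[[0,0,45,0,0],[0,0,85,0,0],[0,0,105,0,0],[0,0,113,0,0],[0,0,113,0,0],[0,0,113,0,0]]]'; python3 - <<'E'
from h import *
s=r.read_state();q=s["eef_rot"];print("head",np.degrees(2*np.arctan2(q[1],q[0])),s["joint_positions"].round(2))
G=np.array([.716,.1155,.178]);print(rel(G,np.r_[s["ee_pos"][:2],0]))
E
```

```text
time: 7.55
ee_pos: [0.5003, -0.0093, 0.1213]
eef_rot: [0.996, 0.09, -0.001, -0.0]
ft_force: [0.2, 0.4, 0.4]
width: 0.0429
grip_force: 0.0
time: 8.15
ee_pos: [0.5018, -0.0092, 0.0105]
eef_rot: [0.996, 0.089, 0.001, 0.0]
ft_force: [0.0, 0.0, -1.2]
width: 0.0435
grip_force: 0.0
head 10.238124878479258 [ 0.29  0.33 -0.41  1.98  0.17  0.87 -1.6 ]
(array([-232.9,  -84.8]), np.float64(-0.178))
```

```bash
python3 -m crank '[[[10,0,0,0,0],[18,0,0,0,0],[24,0,0,0,0],[30,0,0,0,0],[36,0,0,0,0],[42,0,0,0,0],[48,0,0,0,0],[54,0,0,0,0],[60,0,0,0,0],[66,0,0,0,0],[72,0,0,0,0],[78,0,0,0,0],[84,0,0,0,0],[90,0,0,0,0],[96,0,0,0,0],[102,0,0,0,0],[108,0,0,0,0],[114,0,0,0,0],[118,0,0,0,0],[118,0,0,0,0]]]'; python3 - <<'E'
from h import *
s=r.read_state();q=s["eef_rot"];print("head",np.degrees(2*np.arctan2(q[1],q[0])),s["ft_force"])
G=np.array([.716,.1155,.178]);print(rel(G,np.r_[s["ee_pos"][:2],0]))
E
```

```text
time: 10.15
ee_pos: [0.6176, 0.0118, 0.0094]
eef_rot: [0.996, 0.089, 0.0, -0.0]
ft_force: [-1.0, -0.6, 0.8]
width: 0.0435
grip_force: 0.0
head 10.22254775484881 [-1.000567   -0.63808381  0.75351226]
(array([-115.2,  -84.6]), np.float64(-0.178))
```

```bash
python3 -m crank '[[[2,0,0,0,0],[4,0,0,0,0],[6,0,0,0,0],[6,0,0,0,0]]]';python3 -m crank '[[[1.5,0,0,0,0],[3,0,0,0,0],[3,0,0,0,0]]]'
```

```text
time: 10.55
ee_pos: [0.6233, 0.0128, 0.0094]
eef_rot: [0.996, 0.089, 0.0, 0.0]
ft_force: [-1.7, -0.0, -0.7]
width: 0.0437
grip_force: 0.7
time: 10.85
ee_pos: [0.6249, 0.013, 0.0094]
eef_rot: [0.996, 0.089, -0.001, 0.0]
ft_force: [-8.9, -1.5, 4.9]
width: 0.0435
grip_force: 4.8
```

```bash
python3 -m crank '[[[1,0,0,0,0],[2,0,0,0,0],[2,0,0,0,0],[2,0,0,0,0]]]';python3 -m crank '[[[-10,0,0,0,0],[-20,0,0,0,0],[-20,0,-40,0,0],[-20,0,-90,0,0],[-20,0,-115,0,0],[-20,0,-115,0,0],[-20,0,-115,0,0]]]'; python3 - <<'E'
from h import *
s=r.read_state()
G=np.array([.716,.1155,.178]);print(rel(G,np.r_[s["ee_pos"][:2],0]))
for n in("top","side"):
    c=r.camera(n);b=fit(c,"box",[.66,.03,.178]);print(n,b,rel(G,b[0]))
    cv2.imwrite(f"pics/{n}3.png",c["image"][:,:,::-1])
a=[cv2.imread("pics/top3.png")[80:300,120:420],cv2.imread("pics/side3.png")[80:300,120:420]]
cv2.imwrite("pics/c3.png",cv2.resize(np.hstack(a),(800,293)))
E
```

```text
time: 11.25
ee_pos: [0.6249, 0.0129, 0.0094]
eef_rot: [0.996, 0.089, -0.003, 0.001]
ft_force: [-20.2, -3.6, 14.4]
width: 0.0437
grip_force: 10.6
time: 11.95
ee_pos: [0.6085, 0.01, 0.1249]
eef_rot: [0.996, 0.089, 0.001, 0.0]
ft_force: [0.4, 0.1, -0.3]
width: 0.0434
grip_force: 0.0
(array([-124.5,  -84.8]), np.float64(-0.178))
top (array([0.50047187, 0.00670881, 0.08393502]), np.float64(1138.9882352941177), np.uint64(101)) (array([-231.4,  -68.9]), np.float64(-0.094))
side (array([0.68603932, 0.01994104, 0.26484963]), np.float64(839.964705882353), np.uint64(2658)) (array([-46.4, -88.7]), np.float64(0.087))
```

View pics/c3.png

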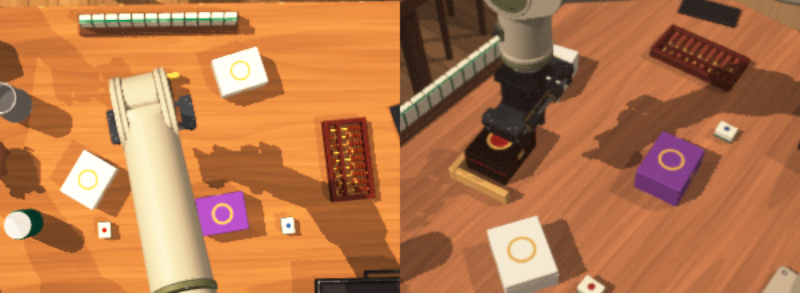

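```bash
python3 -m crank '[[[9,12,0,-8,0],[18,24,0,-16,0],[27,36,0,-24,0],[36,48,0,-32,0],[45,60,0,-40,0],[54,72,0,-48,0],[62,86,0,-56,0],[69,97,0,-64,0],[69,97,0,-72,0],[69,97,0,-80,0],[69,97,0,-88,0],[69,97,0,-90,0],[69,97,0,-90,0],[69,97,0,-90,0]]]' && python3 -m crank '[[[0,0,45,0,0],[0,0,85,0,0],[0,0,105,0,0],[0,0,114,0,0],[0,0,114,0,0],[0,0,114,0,0]]]'; python3 - <<'E'
from h import *
s=r.read_state();q=s["eef_rot"];print("head",np.degrees(2*np.arctan2(q[1],q[0])),s["joint_positions"].round(2))
G=np.array([.716,.1155,.178]);print(rel(G,np.r_[s["ee_pos"][:2],0]))
E
```

```text
time: 13.45
ee_pos: [0.693, -0.0731, 0.1233]
eef_rot: [0.642, 0.767, -0.0, -0.001]
ft_force: [-0.9, -0.2, -0.6]
width: 0.0438
grip_force: 0.0
time: 14.05
ee_pos: [0.6943, -0.073, 0.0119]
eef_rot: [0.641, 0.767, 0.001, 0.001]
ft_force: [-0.2, -0.1, 0.7]
width: 0.0434
grip_force: 0.0
head 100.20259537750955 [ 0.44  0.74 -0.59  1.42  0.43  1.11 -0.04]
(array([ -54.7, -181.6]), np.float64(-0.178))
```

```bash
python3 -m crank '[[[8,0,0,0,0],[16,0,0,0,0],[22,0,0,0,0],[26,0,0,0,0],[30,0,0,0,0],[34,0,0,0,0],[38,0,0,0,0],[42,0,0,0,0],[44,0,0,0,0],[44,0,0,0,0]]]'; python3 -m crank '[[[1.5,0,0,0,0],[3,0,0,0,0],[3,0,0,0,0]]]'; python3 -m crank '[[[1,0,0,0,0],[2,0,0,0,0],[2,0,0,0,0]]]'
```

```text
time: 15.05
ee_pos: [0.6859, -0.0315, 0.0111]
eef_rot: [0.642, 0.767, -0.001, 0.001]
ft_force: [0.0, -5.0, 3.6]
width: 0.0435
grip_force: 2.3
time: 15.35
ee_pos: [0.6854, -0.0288, 0.0111]
eef_rot: [0.642, 0.767, -0.001, 0.001]
ft_force: [-1.1, -5.3, 3.6]
width: 0.0436
grip_force: 2.7
time: 15.65
ee_pos: [0.6851, -0.0271, 0.0111]
eef_rot: [0.642, 0.767, -0.001, 0.001]
ft_force: [-0.4, -5.2, 3.9]
width: 0.0436
grip_force: 2.9
```

```bash
python3 -m crank '[[[1,0,0,0,0],[2,0,0,0,0],[2,0,0,0,0]]]'; python3 -m crank '[[[1,0,0,0,0],[2,0,0,0,0],[2,0,0,0,0]]]'
```

```text
time: 15.95
ee_pos: [0.6847, -0.0251, 0.0111]
eef_rot: [0.642, 0.767, -0.001, 0.001]
ft_force: [0.2, -5.5, 4.2]
width: 0.0435
grip_force: 2.9
time: 16.25
ee_pos: [0.6847, -0.0248, 0.0111]
eef_rot: [0.642, 0.766, -0.001, 0.002]
ft_force: [0.8, -10.0, 3.5]
width: 0.0436
grip_force: 4.9
```

```bash
python3 -m crank '[[[1,0,0,0,0],[2,0,0,0,0],[2,0,0,0,0],[2,0,0,0,0]]]'; python3 -m crank '[[[-15,0,0,0,0],[-35,0,0,0,0],[-35,0,-40,0,0],[-35,0,-90,0,0],[-35,0,-130,0,0],[-80,60,-150,0,0],[-120,60,-160,0,0],[-160,60,-160,0,0],[-200,60,-160,0,0],[-220,60,-160,0,0],[-220,60,-160,0,0],[-220,60,-160,0,0]]]';  python3 - <<'E'
from h import *
G=np.array([.716,.1155,.178])
for n in("top","side"):
    c=r.camera(n);b=fit(c,"box",[.68,.06,.178]);print(n,b,rel(G,b[0]))
    cv2.imwrite(f"pics/{n}4.png",c["image"][:,:,::-1])
a=[cv2.imread("pics/top4.png")[100:240,150:350],cv2.imread("pics/side4.png")[130:270,120:320]]
cv2.imwrite("pics/c4.png",cv2.resize(np.hstack(a),(800,280)))
E
```

```text
time: 16.65
ee_pos: [0.6847, -0.0248, 0.0111]
eef_rot: [0.643, 0.766, -0.002, 0.003]
ft_force: [2.1, -14.7, 3.5]
width: 0.0437
grip_force: 7.2
time: 17.85
ee_pos: [0.7817, -0.2243, 0.1699]
eef_rot: [0.641, 0.767, 0.0, -0.001]
ft_force: [-0.3, 1.7, 0.8]
width: 0.0436
grip_force: 0.0
top (array([0.67755347, 0.04697044, 0.17439072]), np.float64(111.84313725490196), np.uint64(973)) (array([-50. , -60.6]), np.float64(-0.004))
side (array([0.68027806, 0.04123524, 0.22841661]), np.float64(330.8313725490196), np.uint64(1641)) (array([-48.3, -66.8]), np.float64(0.05))
```

View pics/c4.png

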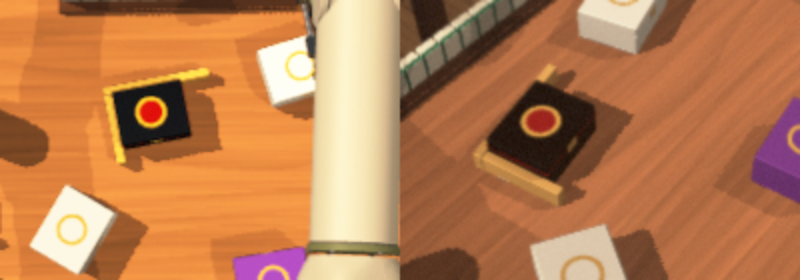

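```bash
python3 -m crank '[[[25,-12,0,8,0],[50,-24,0,16,0],[75,-36,0,24,0],[100,-48,0,32,0],[125,-60,0,40,0],[150,-72,0,48,0],[180,-86,0,56,0],[210,-102,0,64,0],[240,-118,0,72,0],[265,-130,0,80,0],[284,-139,0,88,0],[284,-139,0,90,0],[284,-139,0,90,0],[284,-139,0,90,0]]]' && python3 -m crank '[[[0,0,45,0,0],[0,0,90,0,0],[0,0,130,0,0],[0,0,150,0,0],[0,0,159,0,0],[0,0,159,0,0],[0,0,159,0,0]]]'; python3 - <<'E'
from h import *
s=r.read_state();q=s["eef_rot"];print("head",np.degrees(2*np.arctan2(q[1],q[0])))
G=np.array([.716,.1155,.178]);print(rel(G,np.r_[s["ee_pos"][:2],0]),rel(G,np.r_[.6249,.0129,0]),rel(G,np.r_[.6847,-.0248,0]))
E
```

```text
time: 19.35
ee_pos: [0.5944, 0.0304, 0.1707]
eef_rot: [0.996, 0.09, 0.0, 0.0]
ft_force: [-0.2, 0.2, 0.7]
width: 0.0438
grip_force: 0.0
time: 20.05
ee_pos: [0.5955, 0.03, 0.0128]
eef_rot: [0.996, 0.089, 0.001, 0.0]
ft_force: [0.1, -0.5, 1.1]
width: 0.0437
grip_force: 0.0
head 10.231756579940734
(array([-133.7,  -62.8]), np.float64(-0.178)) (array([-107.8,  -84.8]), np.float64(-0.178)) (array([ -55.6, -132.5]), np.float64(-0.178))
```

Expect contact at about 26 mm if the box is still flush.

```bash
python3 -m crank '[[[8,0,0,0,0],[16,0,0,0,0],[20,0,0,0,0],[22,0,0,0,0],[23,0,0,0,0],[24,0,0,0,0],[24,0,0,0,0]]]'; python3 -m crank '[[[1,0,0,0,0],[2,0,0,0,0],[2,0,0,0,0]]]'; python3 -m crank '[[[1,0,0,0,0],[2,0,0,0,0],[2,0,0,0,0]]]'; python3 -m crank '[[[1,0,0,0,0],[1,0,0,0,0],[1,0,0,0,0]]]'
```

```text
time: 20.75
ee_pos: [0.6181, 0.0342, 0.0115]
eef_rot: [0.996, 0.089, -0.0, 0.0]
ft_force: [0.6, 0.8, -1.0]
width: 0.0435
grip_force: 0.0
time: 21.05
ee_pos: [0.6203, 0.0346, 0.0116]
eef_rot: [0.996, 0.089, 0.0, 0.0]
ft_force: [0.0, 0.5, 0.1]
width: 0.0432
grip_force: 0.0
time: 21.35
ee_pos: [0.6208, 0.0346, 0.0113]
eef_rot: [0.996, 0.089, -0.001, 0.0]
ft_force: [-7.6, -0.5, 4.4]
width: 0.0435
grip_force: 3.7
time: 21.65
ee_pos: [0.6209, 0.0346, 0.0113]
eef_rot: [0.996, 0.089, -0.002, 0.0]
ft_force: [-12.6, -1.9, 9.2]
width: 0.0434
grip_force: 6.4
```

```bash
python3 -m crank '[[[-10,0,0,0,0],[-25,0,0,0,0],[-25,0,-40,0,0],[-25,0,-90,0,0],[-25,0,-140,0,0],[-40,40,-180,0,0],[-50,90,-200,0,0],[-50,140,-200,0,0],[-50,190,-200,0,0],[-50,240,-200,0,0],[-50,280,-200,0,0],[-50,280,-200,0,0],[-50,280,-200,0,0]]]';  python3 - <<'E'
from h import *
c=r.camera("top")
G=np.array([.716,.1155,.178])
b=fit(c,"box",[.68,.06,.178]);print(b,rel(G,b[0]))
a=[cv2.resize(c["image"][:,:,::-1],(533,400)),cv2.resize(ortho(c,.03,.54,.75,-.08,.14),(267,255))]
a[1]=cv2.copyMakeBorder(a[1],0,145,0,0,cv2.BORDER_CONSTANT)
cv2.imwrite("pics/f.png",np.hstack(a))
E
```

```text
time: 22.95
ee_pos: [0.6231, -0.2509, 0.2109]
eef_rot: [0.996, 0.088, -0.0, -0.0]
ft_force: [-0.2, 0.8, 1.0]
width: 0.0437
grip_force: 0.0
(array([0.678516  , 0.04611453, 0.17530239]), np.float64(113.2235294117647), np.uint64(972)) (array([-49.2, -61.7]), np.float64(-0.003))
```

View pics/f.png

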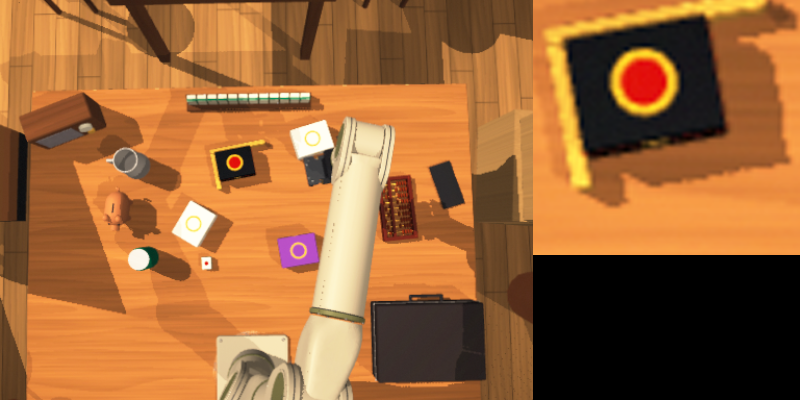

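```bash
python3 -m crank '[[[9,-16,0,-8,0],[18,-32,0,-16,0],[27,-48,0,-24,0],[36,-65,0,-32,0],[45,-82,0,-40,0],[54,-100,0,-48,0],[64,-118,0,-56,0],[75,-138,0,-64,0],[90,-160,0,-72,0],[101,-184,0,-80,0],[101,-184,0,-88,0],[101,-184,0,-90,0],[101,-184,0,-90,0],[101,-184,0,-90,0]]]' && python3 -m crank '[[[0,0,45,0,0],[0,0,90,0,0],[0,0,135,0,0],[0,0,175,0,0],[0,0,192,0,0],[0,0,200,0,0],[0,0,200,0,0],[0,0,200,0,0]]]'; python3 - <<'E'
from h import *
s=r.read_state();q=s["eef_rot"];print("head",np.degrees(2*np.arctan2(q[1],q[0])))
G=np.array([.716,.1155,.178]);print(rel(G,np.r_[s["ee_pos"][:2],0]))
E
```

```text
time: 24.4
ee_pos: [0.6901, -0.049, 0.2119]
eef_rot: [0.641, 0.767, 0.0, 0.0]
ft_force: [0.1, -0.3, -0.0]
width: 0.0439
grip_force: 0.0
time: 25.2
ee_pos: [0.6917, -0.0501, 0.0139]
eef_rot: [0.641, 0.767, 0.001, 0.001]
ft_force: [0.6, 0.9, 0.9]
width: 0.0438
grip_force: 0.0
head 100.2084745907337
(array([ -53.2, -158.7]), np.float64(-0.178))
```

```bash
python3 -m crank '[[[8,0,0,0,0],[16,0,0,0,0],[20,0,0,0,0],[22,0,0,0,0],[23,0,0,0,0],[23,0,0,0,0]]]'; python3 -m crank '[[[1,0,0,0,0],[2,0,0,0,0],[2,0,0,0,0]]]';python3 -m crank '[[[1,0,0,0,0],[2,0,0,0,0],[2,0,0,0,0]]]';python3 -m crank '[[[1,0,0,0,0],[2,0,0,0,0],[2,0,0,0,0]]]'
```

```text
time: 25.8
ee_pos: [0.6862, -0.0277, 0.0115]
eef_rot: [0.641, 0.767, -0.0, 0.0]
ft_force: [-0.2, 0.6, 0.0]
width: 0.0435
grip_force: 0.0
time: 26.1
ee_pos: [0.6859, -0.0256, 0.0115]
eef_rot: [0.641, 0.767, 0.0, -0.0]
ft_force: [-0.0, -0.4, 0.1]
width: 0.0434
grip_force: 0.0
time: 26.4
ee_pos: [0.6856, -0.0245, 0.0115]
eef_rot: [0.641, 0.767, -0.0, 0.0]
ft_force: [0.1, -2.7, -0.3]
width: 0.0436
grip_force: 1.4
time: 26.7
ee_pos: [0.6856, -0.0245, 0.0116]
eef_rot: [0.642, 0.767, -0.001, 0.001]
ft_force: [1.2, -8.8, -1.2]
width: 0.0436
grip_force: 4.0
```

```bash
python3 -m crank '[[[-12,0,0,0,0],[-30,0,0,0,0],[-30,0,-40,0,0],[-30,0,-90,0,0],[-30,0,-140,0,0],[-30,0,-180,0,0],[-30,0,-180,0,0],[-30,0,-180,0,0],[-30,0,-180,0,0]]]';  python3 -c "
from bench import r
print(r.close_job())"
```

```text
time: 27.6
ee_pos: [0.6899, -0.0521, 0.19]
eef_rot: [0.642, 0.767, -0.001, -0.001]
ft_force: [-0.9, -0.4, 0.3]
width: 0.044
grip_force: 0.0
the job is handed in; nothing more can be done
None
```

The black lacquer box is pushed home into the guard's corner, flush against both arms when I re-pushed each side with no give, and the job was handed in at about 27.6 s with the gripper clear and the other objects apparently undisturbed in the last pictures.

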